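Find the rattling case in the drawer and hand it over

TASK

Pull the drawer of the white cabinet all the way out to its stop. One of the three sealed cases in it has something loose inside: lift them out one at a time and shake them end to end until you find the one that rattles, laying each silent one back flat in the drawer (which stays open). Finish while holding the rattling case in the gripper, level and still, a hand's breadth above the middle of the blue hand-over mat, and leave the other things on the bench where they are.

Things in the scene. Friction and masses are not known exactly. Their poses are not given: they have to be found in the camera images.
- cab_drawer0 (a joint): travel of the drawer, m: 0 = shut, grows as it slides out towards the cabinet's -x (the robot's side); it stops at 0.1736. Starts up to 0.012 open. Slides with about 1 N of friction plus damping of 4 N s/m and stays where it is left
- cab_drawer0_handle (a point): centre of the drawer's handle: a level round steel bar, 11 mm thick, 120 mm long along the cabinet's y, 52 mm above the table, its axis 35 mm in front of the drawer's face (29 mm free behind it), held by 8 mm posts 51 mm either side of the centre. Axes as the cabinet's; moves with the drawer
- drawer_floor (a point): centre of the drawer's inner floor, 22 mm above the table; axes as the cabinet's; moves with the drawer. Inside 205 (x) x 418 mm (y); walls 46 mm high above the floor, 6 mm thick; the blue face is 15 mm more, its top 77 mm above the table. The cases lie side by side, about 120 mm apart along y; fully out, they are clear of the cabinet's top
- cab: low white cabinet on the table, fixed, 250 (x) x 460 (y) x 90 mm tall, with one full-width drawer with blue face. Origin: centre of its underside; its front faces its own -x, towards the robot; turned up to 0.12 rad about z
- case_a: sealed rigid case, white with blue lid, 120 (x) x 54 (y) x 50 mm tall, about 350 g; origin: centre of its underside. Grip it across y. Starts flat in the drawer, x along the slide. All look and weigh alike (within 8%). Two hold 190 g packed tight; one (any, it varies) a loose 190 g steel ball, 36 mm, that rolls 76 mm along x: shaken or tipped end to end it knocks and its weight shifts
- case_b: sealed rigid case, white with green lid, 120 (x) x 54 (y) x 50 mm tall, about 350 g; origin: centre of its underside. Grip it across y. Starts flat in the drawer, x along the slide. All look and weigh alike (within 8%). Two hold 190 g packed tight; one (any, it varies) a loose 190 g steel ball, 36 mm, that rolls 76 mm along x: shaken or tipped end to end it knocks and its weight shifts
- case_c: sealed rigid case, white with orange lid, 120 (x) x 54 (y) x 50 mm tall, about 350 g; origin: centre of its underside. Grip it across y. Starts flat in the drawer, x along the slide. All look and weigh alike (within 8%). Two hold 190 g packed tight; one (any, it varies) a loose 190 g steel ball, 36 mm, that rolls 76 mm along x: shaken or tipped end to end it knocks and its weight shifts
- mat: blue hand-over mat, 160 x 160 x 2 mm, fixed flat on the table to the right of the cabinet (robot's -y side). Origin: centre of its underside
- calculator: bystander: black calculator, 140 x 78 x 14 mm, lying flat. Origin: centre of its underside
- marker: bystander: white marker pen with a blue cap, 130 x 13 x 13 mm, lying along its x. Origin: centre of its underside
- bottle: bystander: amber bottle, 60 mm across, 120 mm tall, standing. Origin: centre of its underside
- jar: bystander: glass jar, 64 mm across, 80 mm tall, standing. Origin: centre of its underside

How it is judged:
By the outcome, as a careful person would: the job done as asked, in the order asked, and still so for the second after the job is handed in, while the arm keeps its last pose, push and grip.
It also fails if it takes over 72 s, if anything falls off the work surface, if the arm or the gripper's body presses on something with over 40 N, if the wrist force passes 120 N, or if a joint passes its speed limit or range.

ROBOT

A 7-joint arm with a two-finger parallel gripper is mounted at the origin on the work surface. World frame = base frame: x ahead of the robot, y to its left, z up, the work surface at z = 0. Lengths are in m, angles in rad, forces in N, time in s.
With the tool pointing down it reaches from about 0.425 to 0.925 m from the base axis. Payload 6.8 kg.
Tool frame: the origin (TCP) lies on the centre line of the jaws, within the pads' length; the fingertips stand 14 mm ahead of it and the grasp point (between the pads) lies 5 mm behind it; z points along the fingers, y is the line along which they close (so a half turn about z gives the same grasp; the last joint's range is limited). The gripper opens to 85 mm and grips with 20 to 120 N. Pads are 22 mm wide; open, the fingers measure 114 mm over their backs; the gripper's body (76 mm by 85 mm) begins 54 mm behind the grasp point. The pads swing forward as they close: fully open they stand 13 mm farther back than shut.
Start: joints at [-1.276, 0.477, 0.022, 1.555, -0.011, 1.109, -0.083], TCP at [0.265, 0.621, 0.245] pointing down, gripper open.
Joint ranges: [-2.96, 2.96], [-0.34, 2.1], [-1.41, 1.46], [0.24, 2.44], [-1.37, 4.51], [0.17, 1.92], [-2.96, 2.96]. Speed limits (rad/s): [2.39, 2.39, 3.14, 3.14, 3.14, 3.14, 3.14].

INTERFACE

Orientations are given as a unit quaternion [w, x, y, z].
In Python, from station import bot gives the robot as it stands. The module is installed in compiled form; this text tells all that it offers.
- The arm moves only by the tool drive_tool, never from a script. Its argument "commands" is a list of rows, each an object with "hand": the opening, from 0 (shut) to 1 (fully open); "translation": the shift along the world's x, y, z in mm, a list of three; "angular": the turn, a rotation vector about the world's x, y, z in rad, a list of three. In form: [{"hand": hand, "translation": [tx, ty, tz], "angular": [ax, ay, az]}, ...]. A call has 1 to 12 rows; each row is the pose to reach, as a shift and turn from the pose commanded when the call began; what a row does not reach only later rows make up. A row lasts 1/8 s, in which the tool goes at most 62.5 mm and 10.7 degrees, less where a joint would pass 70% of its speed; a pose out of reach is approached as far as the arm can. A call with a gripper value outside its range is refused whole. The fingers move at their own pace and stop on an object; "force" is the grip in N (left out, the last holds). Time passes only in rows, so rows that repeat a pose let the fingers close. It gives the time, the measured TCP pose, the force, the opening and the grip force at its end, in the units of the state.
- bot.get_obs(): the state, without advancing time (a new reading comes with each control period).
- bot.read_camera(name): name is "scene" or "top" or "wrist"; returns the picture (420x560x3 uint8, red, green, blue); there is no depth.
- bot.camera_model(name): a dict with "fx", "fy", "cx", "cy" (pixels), "k1" (the pictures are not rectified: a ray, as slopes to the right and down, at radius r is drawn at 1 + k1 r^2 times it, then the intrinsics apply), "view" (4x4, takes a point from world to camera coordinates). Camera axes: x right, y up, looking along -z (the intrinsics and any distortion apply to the point x, -y, -z); pixel columns grow to the right and rows downward; lengths in m; the calibration is good to about 2 mm. A picture is of the moment at which its call begins: read the wrist's pose just before it. camera_model takes no time and is no camera call; for the wrist camera it gives the pose at the moment of the call.
- bot.hand_in(): hands the job in; it is judged then, once.
Trained networks look in the newest picture that a camera, given by its name, has taken for a name from the list of things; names that differ only in an ending like _2 or _b are one class to them, and where a whole thing is asked for, a point or a joint stands for the part that bears it (a point fixed in the world has none). Each returns a list of dicts, best first, with "score" (0 to 1); they miss things now and then, are a little off and sometimes report something else, mostly with a low value. They report only what shows in the picture. A call takes as long as a camera call.
- bot.find_in(camera, query): "position" ([column, row] in pixels, amid what is visible of it).
- bot.outline_of(camera, query): "pixels" (420x560 bool, what is visible of it) and "position" ([column, row] in pixels, amid what is visible of it).
The state is a dict: "t": time; "q": joint angles; "joint_vel": joint speeds; "joint_torque": joint torques, N m; "eef_pos": TCP position; "tool_rot": TCP orientation; "contact_force": force on the tool from outside, world axes, zero at the start; "torque": the same for the moment, N m; "gripper_width": opening from 0.0 (shut) to 1.0 (fully open); "grasp_force": force on a finger pad.
Only numpy, scipy, OpenCV 4.12 (cv2) and the standard library are available. Lean on these libraries where they do the work, as an engineer would, in place of code of your own. Each camera call takes 0.05 s, during which the arm holds its last target. There are 200 camera calls.

## Working session

There is one attempt and no reset: what is moved stays moved. The work goes in short steps, Python scripts to look and compute and a tool call to move; the robot and the scene stay as the last step left them, time stands still between calls to the robot, and variables do not carry over. Pictures are saved under pics/ and viewed, at most 10 in all, crops included, and the job is handed in when it is done.

Besides the shell and the picture viewer there is one more tool, called after ">>>" as a command line: name --argument value ..., lists and objects as JSON in quotes. drive_tool: Moves the arm, as the interface text tells. Its arguments: {"type":"object","properties":{"commands":{"type":"array","items":{"type":"object","properties":{"hand":{"type":"number"},"translation":{"type":"array","items":{"type":"number"}},"angular":{"type":"array","items":{"type":"number"}}}}},"force":{"type":"number"}},"required":["commands"]}

```bash
mkdir -p pics
cat > h.py <<'E'
import numpy as np, cv2
from station import bot
def ray(cam,px,m=None):
    m=m or bot.camera_model(cam)
    u=(px[0]-m['cx'])/m['fx']; v=(px[1]-m['cy'])/m['fy']
    s=np.array([u,v]); p=s.copy()
    for _ in range(20): p=s/(1+m['k1']*(p@p))
    V=np.array(m['view']); R=V[:3,:3]; c=-R.T@V[:3,3]
    return c,R.T@np.array([p[0],-p[1],-1])
def at_z(cam,px,z,m=None):
    c,d=ray(cam,px,m); return c+d*(z-c[2])/d[2]
def proj(cam,P,m=None):
    m=m or bot.camera_model(cam); V=np.array(m['view'])
    q=V[:3,:3]@np.array(P)+V[:3,3]; s=np.array([q[0],-q[1]])/-q[2]
    s=s*(1+m['k1']*(s@s)); return np.array([s[0]*m['fx']+m['cx'],s[1]*m['fy']+m['cy']])
def snap(cam,fn):
    im=bot.read_camera(cam); cv2.imwrite('pics/'+fn,im[:,:,::-1]); return im
def st():
    o=bot.get_obs(); 
    for k in ['t','q','eef_pos','tool_rot','contact_force','torque','gripper_width','grasp_force']: print(k,np.round(o[k],4))
E
python3 - <<'E'
from h import *
snap('scene','s0.png'); snap('top','t0.png'); st()
for c in ['scene','top']:
    m=bot.camera_model(c); V=np.array(m['view']); print(c,m['fx'],m['k1'],-V[:3,:3].T@V[:3,3])
for n,z in [('cab',.09),('cab_drawer0_handle',.052),('mat',.002),('calculator',.014),('marker',.013),('bottle',.12),('jar',.08)]:
    for c in ['top','scene']:
        for r in bot.find_in(c,n)[:2]: print(n,c,np.round(r['score'],2),np.round(r['position']),np.round(at_z(c,r['position'],z),3))
E
```

```text
t 0.1
q [-1.2761  0.4777  0.0224  1.5563 -0.0115  1.1093 -0.0831]
eef_pos [0.2644 0.6205 0.2444]
tool_rot [-1.000e-04  2.000e-01  9.798e-01 -8.000e-04]
contact_force [-0.0305 -0.888  -0.2759]
torque [ 0.0293 -0.0304  0.0194]
gripper_width 0.9964
grasp_force 0.0
scene 418.11866353499295 0.01704173607606454 [0.95856104 0.5062924  0.84510342]
top 462.0154664487433 -0.05979690402514663 [0.40565432 0.03911938 1.09914087]
cab top 0.83 [230. 131.] [0.779 0.157 0.09 ]
cab top 0.29 [220. 178.] [0.668 0.177 0.09 ]
cab scene 0.63 [257. 310.] [0.804 0.217 0.09 ]
cab_drawer0_handle top 0.96 [218. 183.] [0.667 0.187 0.052]
cab_drawer0_handle scene 0.91 [313. 279.] [0.662 0.212 0.052]
mat top 0.85 [435. 262.] [ 0.487 -0.327  0.002]
mat scene 0.7 [366. 201.] [0.394 0.097 0.002]
mat scene 0.63 [242. 126.] [ 0.503 -0.324  0.002]
calculator top 0.86 [341. 299.] [ 0.4   -0.1    0.014]
calculator top 0.45 [399. 184.] [ 0.673 -0.246  0.014]
calculator scene 0.72 [316. 156.] [ 0.409 -0.093  0.014]
marker top 0.62 [255. 302.] [0.394 0.098 0.013]
marker top 0.34 [435. 260.] [ 0.489 -0.324  0.013]
marker scene 0.52 [369. 202.] [0.398 0.112 0.013]
marker scene 0.2 [320. 151.] [ 0.389 -0.101  0.013]
bottle top 0.6 [399. 183.] [ 0.649 -0.219  0.12 ]
bottle scene 0.82 [205. 158.] [ 0.7   -0.161  0.12 ]
jar top 0.83 [ 98. 234.] [0.54 0.45 0.08]
jar scene 0.63 [439. 348.] [0.57  0.467 0.08 ]
```

View pics/t0.png

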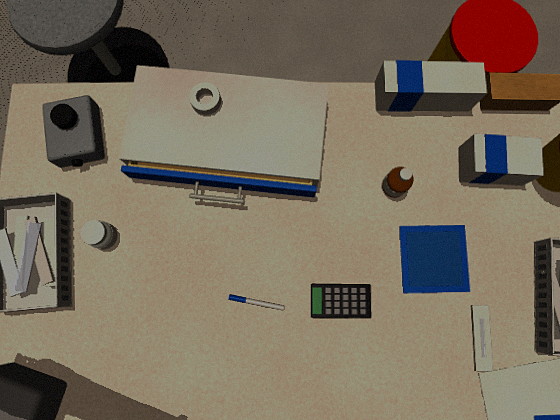

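View pics/s0.png

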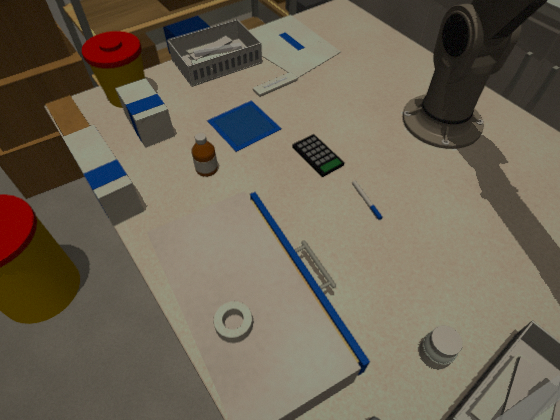

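Run:
```python
from h import *
o=bot.outline_of('top','cab')[0]; m=o['pixels'].astype(np.uint8); r=cv2.minAreaRect(np.argwhere(m)[:,::-1].astype(np.float32))
print(o['score']); print([np.round(at_z('top',p,.09),3) for p in cv2.boxPoints(r)])
for o in bot.outline_of('top','cab_drawer0_handle')[:1]:
    m=o['pixels'].astype(np.uint8); pts=np.argwhere(m)[:,::-1]; print(o['score'],m.sum(),pts.min(0),pts.max(0))
    r=cv2.minAreaRect(pts.astype(np.float32));print(r,[np.round(at_z('top',p,.052),3) for p in cv2.boxPoints(r)])
for o in bot.outline_of('top','mat')[:1]:
    m=o['pixels'].astype(np.uint8); r=cv2.minAreaRect(np.argwhere(m)[:,::-1].astype(np.float32)); print([np.round(at_z('top',p,.002),3) for p in cv2.boxPoints(r)])
```

```text
0.68
[array([0.639, 0.411, 0.09 ]), array([0.952, 0.405, 0.09 ]), array([ 0.899, -0.072,  0.09 ]), array([ 0.594, -0.038,  0.09 ])]
0.71 3637 [121 162] [316 202]
((217.98306274414062, 184.72108459472656), (196.51438903808594, 31.233421325683594), 5.654420852661133) [array([0.647, 0.42 , 0.052]), array([0.723, 0.418, 0.052]), array([ 0.676, -0.045,  0.052]), array([ 0.602, -0.037,  0.052])]
[array([ 0.572, -0.244,  0.002]), array([ 0.581, -0.409,  0.002]), array([ 0.42 , -0.407,  0.002]), array([ 0.412, -0.246,  0.002])]
```

The top view shows the cabinet at cols 122–326, rows 66–195, the blue face edge from (122,170) to (318,192), and the handle around (217,197). The mat is at (435,260), the jar at (98,234) and the bottle at (399,183). A tape ring stands on the cabinet top. I'll enlarge the handle.

Run:
```python
import cv2
a=cv2.imread('pics/t0.png')[150:220,110:330]
cv2.imwrite('pics/t0c.png',cv2.resize(a,None,fx=3.6,fy=3.6,interpolation=cv2.INTER_CUBIC))
```

```text
(no output)
```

View pics/t0c.png

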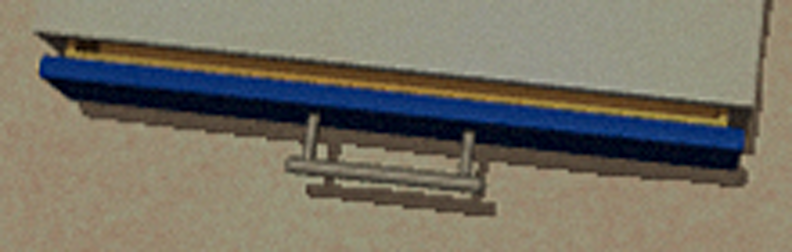

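The crop shows the bar from crop (286,165) to (486,186), so its centre is about (217,198.6) in the full picture. The posts are at crop (313,115–160) and (467,132–178).

Run:
```python
from h import *
f=lambda x,y,z:np.round(at_z('top',(110+x/3.6-.36,150+y/3.6-.36),z),4)
a,b=f(286,165,.054),f(486,186,.054); print('bar',a,b,(a+b)/2,np.linalg.norm(a-b),np.arctan2(-(a-b)[0],-(a-b)[1])if 0 else np.arctan2((a-b)[0],(a-b)[1]))
a,b=f(36,33,.09),f(750,105,.09); print('roof',a,b,(a+b)/2,np.linalg.norm(a-b),np.arctan2((a-b)[0],(a-b)[1]))
a,b=f(42,74,.077),f(743,149,.077); print('face',a,b,(a+b)/2,np.linalg.norm(a-b),np.arctan2((a-b)[0],(a-b)[1]))
```

```text
bar [0.6352 0.253  0.054 ] [0.6217 0.1236 0.054 ] [0.62845 0.1883  0.054  ] 0.1301023058980893 0.1039516090941082
roof [0.713  0.4093 0.09  ] [ 0.6664 -0.0436  0.09  ] [0.6897  0.18285 0.09   ] 0.45529108271522295 0.10253165716974086
face [0.6896 0.4081 0.077 ] [ 0.6411 -0.0399  0.077 ] [0.66535 0.1841  0.077  ] 0.4506176317012019 0.1078389465621874
```

>>> drive_tool --commands '[{"hand":0.3,"translation":[363,-433,0],"angular":[0,0,-1.272]},{"hand":0.3,"translation":[363,-433,0],"angular":[0,0,-1.272]},{"hand":0.3,"translation":[363,-433,0],"angular":[0,0,-1.272]},{"hand":0.3,"translation":[363,-433,0],"angular":[0,0,-1.272]},{"hand":0.3,"translation":[363,-433,0],"angular":[0,0,-1.272]},{"hand":0.3,"translation":[363,-433,0],"angular":[0,0,-1.272]},{"hand":0.3,"translation":[363,-433,0],"angular":[0,0,-1.272]},{"hand":0.3,"translation":[363,-433,0],"angular":[0,0,-1.272]},{"hand":0.3,"translation":[363,-433,0],"angular":[0,0,-1.272]},{"hand":0.3,"translation":[363,-433,-60],"angular":[0,0,-1.272]},{"hand":0.3,"translation":[363,-433,-100],"angular":[0,0,-1.272]},{"hand":0.3,"translation":[363,-433,-100],"angular":[0,0,-1.272]}]' --force 40

```text
t: 2.45
eef_pos: [0.6253, 0.1875, 0.1422]
tool_rot: [-0.001, 0.743, 0.669, -0.003]
contact_force: [0.2, 0.1, 0.5]
gripper_width: 0.302
grasp_force: 0.0
```

Run:
```python
from h import *
m=bot.camera_model('wrist'); st()
im=snap('wrist','w1.png')
print(proj('wrist',[.6285,.188,.052],m),proj('wrist',[.635,.2477,.052],m),proj('wrist',[.6222,.1283,.052],m))
```

```text
t 2.45
q [-0.6612  0.5754  0.3876  1.716  -0.2635  0.9088 -0.2694]
eef_pos [0.6253 0.1875 0.1422]
tool_rot [-0.0012  0.7429  0.6694 -0.0031]
contact_force [0.1591 0.144  0.4788]
torque [ 0.0036 -0.0152  0.0335]
gripper_width 0.3017
grasp_force 0.0
[290.63480747 225.6882922 ] [291.839186   130.99590513] [289.86053629 305.83042737]
```

View pics/w1.png

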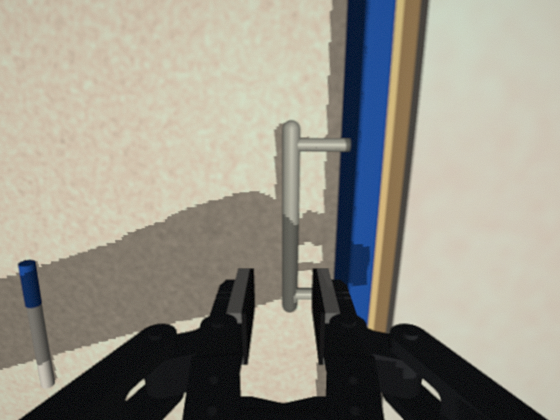

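The wrist view shows the bar running from (291,121) to (290,311), between the fingers and matching the predicted ends. Next I descend, grip and pull.

>>> drive_tool --commands '[{"hand":0.3,"translation":[2,0,-50],"angular":[0,0,0]},{"hand":0.3,"translation":[2,0,-96],"angular":[0,0,0]},{"hand":0.3,"translation":[2,0,-96],"angular":[0,0,0]},{"hand":0.0,"translation":[2,0,-96],"angular":[0,0,0]},{"hand":0.0,"translation":[2,0,-96],"angular":[0,0,0]},{"hand":0.0,"translation":[2,0,-96],"angular":[0,0,0]}]' --force 40

```text
t: 3.25
eef_pos: [0.6313, 0.1888, 0.0517]
tool_rot: [0.001, 0.743, 0.67, 0.002]
contact_force: [-0.1, 0.5, 6.7]
gripper_width: 0.11
grasp_force: 39.3
```

>>> drive_tool --commands '[{"hand":0.0,"translation":[-15,1.6,0],"angular":[0,0,0]},{"hand":0.0,"translation":[-40,4.2,0],"angular":[0,0,0]},{"hand":0.0,"translation":[-70,7.3,0],"angular":[0,0,0]},{"hand":0.0,"translation":[-100,10.4,0],"angular":[0,0,0]},{"hand":0.0,"translation":[-130,13.5,0],"angular":[0,0,0]},{"hand":0.0,"translation":[-147,15.3,0],"angular":[0,0,0]},{"hand":0.0,"translation":[-155,16.2,0],"angular":[0,0,0]},{"hand":0.0,"translation":[-155,16.2,0],"angular":[0,0,0]}]'

```text
t: 4.25
eef_pos: [0.4754, 0.2054, 0.0516]
tool_rot: [-0.0, 0.743, 0.67, 0.002]
contact_force: [-0.8, 0.1, 12.9]
gripper_width: 0.114
grasp_force: 41.4
```

>>> drive_tool --commands '[{"hand":0.0,"translation":[-5,0.5,0],"angular":[0,0,0]},{"hand":0.0,"translation":[-5,0.5,0],"angular":[0,0,0]}]'

```text
t: 4.5
eef_pos: [0.471, 0.2058, 0.0516]
tool_rot: [0.0, 0.743, 0.669, 0.002]
contact_force: [-1.4, 0.5, 14.4]
gripper_width: 0.108
grasp_force: 41.5
```

>>> drive_tool --commands '[{"hand":0.0,"translation":[-4,0.4,0],"angular":[0,0,0]},{"hand":0.0,"translation":[-4,0.4,0],"angular":[0,0,0]}]'

```text
t: 4.75
eef_pos: [0.4675, 0.2063, 0.0516]
tool_rot: [0.0, 0.743, 0.669, 0.003]
contact_force: [0.4, 0.1, 13.0]
gripper_width: 0.114
grasp_force: 41.4
```

>>> drive_tool --commands '[{"hand":0.0,"translation":[-4,0.4,0],"angular":[0,0,0]},{"hand":0.0,"translation":[-4,0.4,0],"angular":[0,0,0]}]'

```text
t: 5.0
eef_pos: [0.4673, 0.2063, 0.0517]
tool_rot: [0.003, 0.743, 0.669, 0.006]
contact_force: [11.3, -2.0, 0.3]
gripper_width: 0.114
grasp_force: 40.2
```

>>> drive_tool --commands '[{"hand":0.0,"translation":[3,0,0],"angular":[0,0,0]},{"hand":0.3,"translation":[3,0,0],"angular":[0,0,0]},{"hand":0.3,"translation":[3,0,0],"angular":[0,0,0]},{"hand":0.3,"translation":[3,0,50],"angular":[0,0,0]},{"hand":0.9,"translation":[3,0,110],"angular":[0,0,0.18]},{"hand":0.9,"translation":[60,-8,165],"angular":[0,0,0.36]},{"hand":0.9,"translation":[110,-16,220],"angular":[0,0,0.54]},{"hand":0.9,"translation":[150,-16,270],"angular":[0,0,0.72]},{"hand":0.9,"translation":[150,-16,270],"angular":[0,0,1.571]},{"hand":0.9,"translation":[150,-16,270],"angular":[0,0,1.571]},{"hand":0.9,"translation":[150,-16,270],"angular":[0,0,1.571]},{"hand":0.9,"translation":[150,-16,270],"angular":[0,0,1.571]}]'

```text
t: 6.5
eef_pos: [0.6109, 0.1894, 0.3188]
tool_rot: [-0.001, 0.099, 0.995, -0.0]
contact_force: [-0.4, 1.0, 0.5]
gripper_width: 0.899
grasp_force: 0.0
```

>>> drive_tool --commands '[{"hand":0.9,"translation":[0,0,0],"angular":[0,0,0]},{"hand":0.9,"translation":[0,0,0],"angular":[0,0,0]}]'

```text
t: 6.75
eef_pos: [0.6113, 0.1894, 0.319]
tool_rot: [-0.0, 0.104, 0.995, -0.0]
contact_force: [1.2, -0.6, -0.2]
gripper_width: 0.9
grasp_force: 0.0
```

Run:
```python
from h import *
m=bot.camera_model('wrist'); st()
V=np.array(m['view']); print(-V[:3,:3].T@V[:3,3])
iw=snap('wrist','w2.png'); is_=snap('scene','s2.png')
for n in 'abc':
  for c in ['wrist','scene']:
    for r in bot.find_in(c,'case_'+n)[:3]: print(n,c,round(r['score'],2),np.round(r['position']),np.round(at_z(c,r['position'],.072,m if c=='wrist' else None),3))
cv2.imwrite('pics/ws2.png',cv2.resize(np.hstack([iw,is_])[:,:,::-1],(800,300),interpolation=cv2.INTER_AREA))
```

```text
t 6.75
q [-0.5456  0.3653  0.1996  1.5659 -0.0756  1.2186  1.0298]
eef_pos [0.6113 0.1894 0.319 ]
tool_rot [-3.000e-04  1.040e-01  9.946e-01 -1.000e-04]
contact_force [ 1.2059 -0.6342 -0.1602]
torque [-0.0172 -0.0246  0.0405]
gripper_width 0.9001
grasp_force 0.0
[0.53023136 0.20643002 0.44675174]
a wrist 0.89 [390. 161.] [0.618 0.304 0.072]
a wrist 0.78 [183. 185.] [0.597 0.082 0.072]
a wrist 0.61 [286. 174.] [0.609 0.193 0.072]
a scene 0.91 [357. 308.] [0.637 0.32  0.072]
a scene 0.86 [294. 226.] [0.622 0.093 0.072]
a scene 0.82 [323. 264.] [0.63  0.205 0.072]
b wrist 0.89 [390. 161.] [0.618 0.304 0.072]
b wrist 0.78 [183. 185.] [0.597 0.082 0.072]
b wrist 0.61 [286. 174.] [0.609 0.193 0.072]
b scene 0.91 [357. 308.] [0.637 0.32  0.072]
b scene 0.86 [294. 226.] [0.622 0.093 0.072]
b scene 0.82 [323. 264.] [0.63  0.205 0.072]
c wrist 0.89 [390. 161.] [0.618 0.304 0.072]
c wrist 0.78 [183. 185.] [0.597 0.082 0.072]
c wrist 0.61 [286. 174.] [0.609 0.193 0.072]
c scene 0.91 [357. 308.] [0.637 0.32  0.072]
c scene 0.86 [294. 226.] [0.622 0.093 0.072]
c scene 0.82 [323. 264.] [0.63  0.205 0.072]
```

View pics/ws2.png

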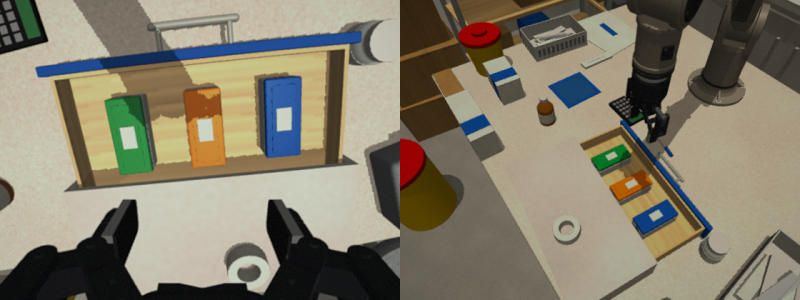

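The wrist view (half scale in the left panel) shows the open drawer with green at full-res about (183,185), orange about (286,174) and blue about (390,161), all near flat. The bar is at the top. Now I measure the lid rectangles.

```bash
cat >> h.py <<'E'
def lids(im,m,cam='wrist',z=.072):
    hsv=cv2.cvtColor(im,cv2.COLOR_RGB2HSV); out={}
    for n,lo,hi,s in [('b',40,85,70),('c',5,14,150),('a',100,130,100)]:
        k=((hsv[...,0]>=lo)&(hsv[...,0]<=hi)&(hsv[...,1]>s)&(hsv[...,2]>25)).astype(np.uint8)
        k=cv2.morphologyEx(k,cv2.MORPH_OPEN,np.ones((3,3),np.uint8))
        for c in sorted(cv2.findContours(k,0,2)[0],key=cv2.contourArea)[::-1][:3]:
            P=np.array([at_z(cam,p,z,m)[:2] for p in c[:,0].astype(float)])*1000
            (cx,cy),(w,h),a=cv2.minAreaRect(P.astype(np.float32))
            if w<h: w,h,a=h,w,a-90
            a=(a+90)%180-90
            if 85<w<150 and 40<h<75: print(n,'ctr',round(cx,1),round(cy,1),'size',round(w,1),round(h,1),'yaw',round(np.deg2rad(a),3))
E
python3 - <<'E'
from h import *
rd=lambda f:cv2.imread('pics/'+f)[:,:,::-1].copy()
m=bot.camera_model('wrist')
lids(rd('w2.png'),m); print('scene'); lids(rd('s2.png'),bot.camera_model('scene'),'scene')
E
```

```text
b ctr 605.1 78.5 size 119.7 54.4 yaw -0.106
a ctr 623.9 308.9 size 118.8 53.7 yaw -0.099
scene
b ctr 609.8 79.7 size 121.5 57.8 yaw -0.107
a ctr 629.4 312.0 size 120.5 53.7 yaw -0.105
```

>>> drive_tool --commands '[{"hand":0.95,"translation":[-2,-55,-30],"angular":[0,0,0.105]},{"hand":0.95,"translation":[-4,-110,-60],"angular":[0,0,0.105]},{"hand":0.95,"translation":[-4,-110,-120],"angular":[0,0,0.105]},{"hand":0.95,"translation":[-4,-110,-180],"angular":[0,0,0.105]},{"hand":0.95,"translation":[-4,-110,-230],"angular":[0,0,0.105]},{"hand":0.95,"translation":[-4,-110,-260],"angular":[0,0,0.105]},{"hand":0.95,"translation":[-4,-110,-275],"angular":[0,0,0.105]},{"hand":0.95,"translation":[-4,-110,-275],"angular":[0,0,0.105]},{"hand":0.3,"translation":[-4,-110,-275],"angular":[0,0,0.105]},{"hand":0.3,"translation":[-4,-110,-275],"angular":[0,0,0.105]},{"hand":0.3,"translation":[-4,-110,-275],"angular":[0,0,0.105]},{"hand":0.3,"translation":[-4,-110,-275],"angular":[0,0,0.105]}]' --force 60

```text
t: 8.65
eef_pos: [0.609, 0.0791, 0.0462]
tool_rot: [0.002, 0.05, 0.999, 0.0]
contact_force: [-1.1, -1.2, 7.1]
gripper_width: 0.628
grasp_force: 63.8
```

>>> drive_tool --commands '[{"hand":0.3,"translation":[0,0,30],"angular":[0,0,0]},{"hand":0.3,"translation":[0,0,80],"angular":[0,0,0]},{"hand":0.3,"translation":[0,0,140],"angular":[0,0,0]},{"hand":0.3,"translation":[0,0,200],"angular":[0,0,0]},{"hand":0.3,"translation":[0,0,220],"angular":[0,0,0]},{"hand":0.3,"translation":[0,0,220],"angular":[0,0,0]},{"hand":0.3,"translation":[0,0,220],"angular":[0,0,0]}]'

```text
t: 9.52
eef_pos: [0.6064, 0.0795, 0.2626]
tool_rot: [-0.001, 0.05, 0.999, -0.0]
contact_force: [-1.2, 0.1, -3.1]
gripper_width: 0.629
grasp_force: 66.4
```

```bash
python3 -c "
from h import *
st()"
```

```text
t 9.525
q [-0.396   0.3611  0.2136  1.7045 -0.0848  1.0878  1.315 ]
eef_pos [0.6064 0.0795 0.2626]
tool_rot [-1.400e-03  4.980e-02  9.988e-01 -3.000e-04]
contact_force [-1.1986  0.0632 -3.0849]
torque [ 0.0313  0.0115 -0.0683]
gripper_width 0.629
grasp_force 66.3601
```

>>> drive_tool --commands '[{"hand":0.3,"translation":[0,0,0],"angular":[0.02,0.18,0]},{"hand":0.3,"translation":[0,0,0],"angular":[0.036,0.35,0]},{"hand":0.3,"translation":[0,0,0],"angular":[0.052,0.5,0]},{"hand":0.3,"translation":[0,0,0],"angular":[0.052,0.5,0]},{"hand":0.3,"translation":[0,0,0],"angular":[0.052,0.5,0]},{"hand":0.3,"translation":[0,0,0],"angular":[0.036,0.35,0]},{"hand":0.3,"translation":[0,0,0],"angular":[0.02,0.18,0]},{"hand":0.3,"translation":[0,0,0],"angular":[0,0,0]},{"hand":0.3,"translation":[0,0,0],"angular":[0,0,0]},{"hand":0.3,"translation":[0,0,0],"angular":[0,0,0]},{"hand":0.3,"translation":[0,0,0],"angular":[0,0,0]}]'

```text
t: 10.9
eef_pos: [0.6084, 0.0795, 0.2647]
tool_rot: [0.0, 0.05, 0.999, 0.0]
contact_force: [0.1, 0.2, -3.3]
gripper_width: 0.626
grasp_force: 68.8
```

```bash
python3 -c "
from h import *
st()"
```

```text
t 10.9
q [-0.4052  0.3616  0.2268  1.7005 -0.0899  1.0894  1.3198]
eef_pos [0.6084 0.0795 0.2647]
tool_rot [2.000e-04 5.000e-02 9.987e-01 1.000e-04]
contact_force [ 0.1359  0.1607 -3.3055]
torque [-0.045  -0.0183 -0.0203]
gripper_width 0.6257
grasp_force 68.8109
```

>>> drive_tool --commands '[{"hand":0.3,"translation":[0,0,0],"angular":[-0.02,-0.18,0]},{"hand":0.3,"translation":[0,0,0],"angular":[-0.036,-0.35,0]},{"hand":0.3,"translation":[0,0,0],"angular":[-0.052,-0.5,0]},{"hand":0.3,"translation":[0,0,0],"angular":[-0.052,-0.5,0]},{"hand":0.3,"translation":[0,0,0],"angular":[-0.052,-0.5,0]},{"hand":0.3,"translation":[0,0,0],"angular":[-0.036,-0.35,0]},{"hand":0.3,"translation":[0,0,0],"angular":[-0.02,-0.18,0]},{"hand":0.3,"translation":[0,0,0],"angular":[0,0,0]},{"hand":0.3,"translation":[0,0,0],"angular":[0,0,0]},{"hand":0.3,"translation":[0,0,0],"angular":[0,0,0]},{"hand":0.3,"translation":[0,0,0],"angular":[0,0,0]}]'

```text
t: 12.28
eef_pos: [0.607, 0.0799, 0.2645]
tool_rot: [0.001, 0.05, 0.999, 0.0]
contact_force: [-0.7, -0.7, -3.1]
gripper_width: 0.624
grasp_force: 68.8
```

```bash
python3 -c "
from h import *
st()"
```

```text
t 12.275
q [-0.418   0.3596  0.2417  1.7054 -0.0957  1.0869  1.3252]
eef_pos [0.607  0.0799 0.2645]
tool_rot [5.000e-04 4.950e-02 9.988e-01 3.000e-04]
contact_force [-0.6755 -0.6562 -3.0909]
torque [-0.0311 -0.0356 -0.0315]
gripper_width 0.6237
grasp_force 68.7869
```

>>> drive_tool --commands '[{"hand":0.3,"translation":[0,0,-60],"angular":[0,0,0]},{"hand":0.3,"translation":[0,0,-120],"angular":[0,0,0]},{"hand":0.3,"translation":[0,0,-175],"angular":[0,0,0]},{"hand":0.3,"translation":[0,0,-205],"angular":[0,0,0]},{"hand":0.3,"translation":[0,0,-215],"angular":[0,0,0]},{"hand":0.3,"translation":[0,0,-219],"angular":[0,0,0]},{"hand":0.3,"translation":[0,0,-219],"angular":[0,0,0]},{"hand":0.3,"translation":[0,0,-219],"angular":[0,0,0]}]'

```text
t: 13.28
eef_pos: [0.6085, 0.0797, 0.0467]
tool_rot: [0.001, 0.05, 0.999, 0.0]
contact_force: [0.5, 0.7, -2.4]
gripper_width: 0.622
grasp_force: 69.2
```

>>> drive_tool --commands '[{"hand":0.95,"translation":[0,0,0],"angular":[0,0,0]},{"hand":0.95,"translation":[0,0,0],"angular":[0,0,0]},{"hand":0.95,"translation":[0,0,0],"angular":[0,0,0]},{"hand":0.95,"translation":[0,0,40],"angular":[0,0,0]},{"hand":0.95,"translation":[0,0,100],"angular":[0,0,0]},{"hand":0.95,"translation":[0,40,140],"angular":[0,0,0]},{"hand":0.95,"translation":[8,80,150],"angular":[0,0,0]},{"hand":0.95,"translation":[11,116,150],"angular":[0,0,0]},{"hand":0.95,"translation":[11,116,150],"angular":[0,0,0]}]'

```text
t: 14.4
eef_pos: [0.618, 0.2001, 0.1953]
tool_rot: [-0.0, 0.047, 0.999, 0.001]
contact_force: [-0.5, -0.6, -0.4]
gripper_width: 0.953
grasp_force: 0.0
```

Run:
```python
from h import *
st(); m=bot.camera_model('wrist'); w=snap('wrist','w3.png'); s=snap('scene','s3.png')
lids(w,m); print('scene'); lids(s,bot.camera_model('scene'),'scene')
cv2.imwrite('pics/ws3.png',cv2.resize(np.hstack([w,s])[:,:,::-1],(800,300),interpolation=cv2.INTER_AREA))
```

```text
t 14.4
q [-0.5606  0.4871  0.2105  1.6802 -0.1201  0.986   1.1693]
eef_pos [0.618  0.2001 0.1953]
tool_rot [-1.000e-04  4.690e-02  9.989e-01  1.100e-03]
contact_force [-0.502  -0.648  -0.3809]
torque [-0.0368  0.0798  0.0216]
gripper_width 0.9526
grasp_force 0.0
b ctr 603.5 82.0 size 118.8 55.3 yaw -0.101
a ctr 623.8 307.0 size 118.1 54.2 yaw -0.103
scene
b ctr 609.5 83.3 size 121.5 57.7 yaw -0.101
a ctr 630.0 312.0 size 120.4 53.7 yaw -0.107
```

View pics/ws3.png

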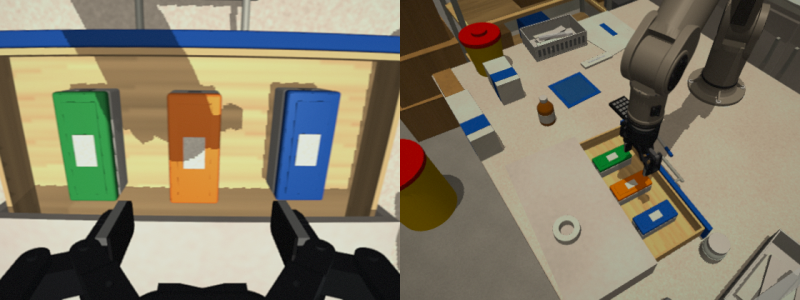

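The wrist picture shows green laid back flat, and orange with its lid spanning full-res (235–308, 129–284), centred near (272,206).

Run:
```python
from h import *
m=bot.camera_model('wrist')
for p in [(235,130),(307,130),(308,284),(239,284),(272,206)]: print(np.round(at_z('wrist',p,.072,m),4))
st()
```

```text
[0.5552 0.1685 0.072 ]
[0.5601 0.2176 0.072 ]
[0.6787 0.2092 0.072 ]
[0.6734 0.1549 0.072 ]
[0.6119 0.1878 0.072 ]
t 14.5
q [-0.5575  0.4865  0.2144  1.6825 -0.119   0.9861  1.17  ]
eef_pos [0.6184 0.1952 0.195 ]
tool_rot [-2.000e-04  4.970e-02  9.988e-01 -4.000e-04]
contact_force [-0.1217 -0.5698 -0.9797]
torque [-0.0878 -0.0239 -0.0389]
gripper_width 0.9493
grasp_force 0.0
```

>>> drive_tool --commands '[{"hand":0.95,"translation":[0,-3,-50],"angular":[0,0,0]},{"hand":0.95,"translation":[0,-3,-100],"angular":[0,0,0]},{"hand":0.95,"translation":[0,-3,-135],"angular":[0,0,0]},{"hand":0.95,"translation":[0,-3,-149],"angular":[0,0,0]},{"hand":0.95,"translation":[0,-3,-149],"angular":[0,0,0]},{"hand":0.3,"translation":[0,-3,-149],"angular":[0,0,0]},{"hand":0.3,"translation":[0,-3,-149],"angular":[0,0,0]},{"hand":0.3,"translation":[0,-3,-149],"angular":[0,0,0]},{"hand":0.3,"translation":[0,-3,-149],"angular":[0,0,0]}]' --force 60

```text
t: 15.62
eef_pos: [0.62, 0.1927, 0.0484]
tool_rot: [0.002, 0.05, 0.999, 0.001]
contact_force: [-1.0, -1.2, 6.4]
gripper_width: 0.624
grasp_force: 64.0
```

>>> drive_tool --commands '[{"hand":0.3,"translation":[0,0,30],"angular":[0,0,0]},{"hand":0.3,"translation":[0,0,80],"angular":[0,0,0]},{"hand":0.3,"translation":[0,0,140],"angular":[0,0,0]},{"hand":0.3,"translation":[0,0,200],"angular":[0,0,0]},{"hand":0.3,"translation":[0,0,220],"angular":[0,0,0]},{"hand":0.3,"translation":[0,0,220],"angular":[0,0,0]}]'

```text
t: 16.38
eef_pos: [0.6192, 0.1927, 0.2683]
tool_rot: [0.002, 0.05, 0.999, 0.001]
contact_force: [0.5, 0.2, -3.7]
gripper_width: 0.622
grasp_force: 65.2
```

Now I tip it both ways, reading the moment while tilted and again level.

>>> drive_tool --commands '[{"hand":0.3,"translation":[0,0,0],"angular":[0.02,0.18,0]},{"hand":0.3,"translation":[0,0,0],"angular":[0.036,0.35,0]},{"hand":0.3,"translation":[0,0,0],"angular":[0.052,0.5,0]},{"hand":0.3,"translation":[0,0,0],"angular":[0.052,0.5,0]},{"hand":0.3,"translation":[0,0,0],"angular":[0.052,0.5,0]},{"hand":0.3,"translation":[0,0,0],"angular":[0.052,0.5,0]}]'

```text
t: 17.12
eef_pos: [0.6181, 0.1931, 0.2673]
tool_rot: [-0.247, 0.048, 0.968, 0.014]
contact_force: [-0.1, -1.1, -2.5]
gripper_width: 0.624
grasp_force: 66.5
```

```bash
python3 -c "
from h import *
st()"
```

```text
t 17.125
q [-0.4177  0.6901  0.1961  1.254  -0.2869  1.6869  1.273 ]
eef_pos [0.6181 0.1931 0.2673]
tool_rot [-0.2473  0.0478  0.9677  0.0137]
contact_force [-0.1245 -1.0956 -2.5108]
torque [-0.0643 -0.7151  0.0371]
gripper_width 0.6236
grasp_force 66.5179
```

>>> drive_tool --commands '[{"hand":0.3,"translation":[0,0,0],"angular":[-0.02,-0.18,0]},{"hand":0.3,"translation":[0,0,0],"angular":[-0.036,-0.35,0]},{"hand":0.3,"translation":[0,0,0],"angular":[-0.052,-0.5,0]},{"hand":0.3,"translation":[0,0,0],"angular":[-0.07,-0.68,0]},{"hand":0.3,"translation":[0,0,0],"angular":[-0.088,-0.85,0]},{"hand":0.3,"translation":[0,0,0],"angular":[-0.104,-1.0,0]},{"hand":0.3,"translation":[0,0,0],"angular":[-0.104,-1.0,0]},{"hand":0.3,"translation":[0,0,0],"angular":[-0.104,-1.0,0]},{"hand":0.3,"translation":[0,0,0],"angular":[-0.104,-1.0,0]}]'

```text
t: 18.25
eef_pos: [0.6198, 0.1922, 0.2675]
tool_rot: [0.249, 0.049, 0.967, -0.013]
contact_force: [0.0, 0.8, -3.4]
gripper_width: 0.625
grasp_force: 68.1
```

```bash
python3 -c "
from h import *
st()"
```

```text
t 18.25
q [-0.8766  0.2358  0.3982  1.9773  0.3651  0.5561  0.6882]
eef_pos [0.6198 0.1922 0.2675]
tool_rot [ 0.2488  0.0492  0.9672 -0.0129]
contact_force [ 0.0145  0.8183 -3.4234]
torque [ 0.0391  0.7236 -0.0053]
gripper_width 0.6252
grasp_force 68.0608
```

>>> drive_tool --commands '[{"hand":0.3,"translation":[0,0,0],"angular":[0.02,0.18,0]},{"hand":0.3,"translation":[0,0,0],"angular":[0.036,0.35,0]},{"hand":0.3,"translation":[0,0,0],"angular":[0.052,0.5,0]},{"hand":0.3,"translation":[0,0,0],"angular":[0.052,0.5,0]},{"hand":0.3,"translation":[0,0,0],"angular":[0.052,0.5,0]}]'

```text
t: 18.88
eef_pos: [0.6189, 0.1921, 0.2659]
tool_rot: [0.001, 0.05, 0.999, -0.0]
contact_force: [-0.7, 1.0, -2.9]
gripper_width: 0.628
grasp_force: 68.0
```

```bash
python3 -c "
from h import *
st()"
```

```text
t 18.875
q [-0.5831  0.4203  0.2547  1.6163 -0.1138  1.1183  1.1701]
eef_pos [0.6189 0.1921 0.2659]
tool_rot [ 7.000e-04  5.030e-02  9.987e-01 -1.000e-04]
contact_force [-0.705   0.9854 -2.8784]
torque [ 0.0078 -0.0301  0.0207]
gripper_width 0.6278
grasp_force 68.0439
```

```bash
cat >> h.py <<'E'
def avg(n=6):
    T=[]
    for _ in range(n):
        o=bot.get_obs(); T.append(np.r_[o['torque'],o['contact_force']]); bot.read_camera('top')
    T=np.array(T); print('avg',np.round(T.mean(0),4),'sd',np.round(T.std(0),4), o['t'])
E
python3 -c "
from h import *
avg()"
```

```text
avg [-2.5000e-03 -3.8500e-02  8.0000e-03 -1.8850e-01  3.6840e-01 -3.0942e+00] sd [0.012  0.0134 0.0199 0.5042 0.5531 0.2518] 19.125
```

>>> drive_tool --commands '[{"hand":0.3,"translation":[0,0,0],"angular":[0.02,0.18,0]},{"hand":0.3,"translation":[0,0,0],"angular":[0.036,0.35,0]},{"hand":0.3,"translation":[0,0,0],"angular":[0.052,0.5,0]},{"hand":0.3,"translation":[0,0,0],"angular":[0.052,0.5,0]},{"hand":0.3,"translation":[0,0,0],"angular":[0.052,0.5,0]},{"hand":0.3,"translation":[0,0,0],"angular":[0.036,0.35,0]},{"hand":0.3,"translation":[0,0,0],"angular":[0.02,0.18,0]},{"hand":0.3,"translation":[0,0,0],"angular":[0.002,0.02,0]},{"hand":0.3,"translation":[0,0,0],"angular":[0,0,0]},{"hand":0.3,"translation":[0,0,0],"angular":[0,0,0]},{"hand":0.3,"translation":[0,0,0],"angular":[0,0,0]}]'

```text
t: 20.55
eef_pos: [0.6193, 0.1923, 0.2664]
tool_rot: [-0.0, 0.05, 0.999, -0.0]
contact_force: [-0.2, 0.3, -4.4]
gripper_width: 0.622
grasp_force: 69.8
```

```bash
python3 -c "
from h import *
avg()"
```

```text
avg [-0.0208  0.0333 -0.0075 -0.416   0.249  -3.8057] sd [0.0284 0.0381 0.0256 0.2799 0.7452 0.4166] 20.8
```

```bash
python3 -c "
from h import *
avg(12); st()"
```

```text
avg [-0.005   0.0274 -0.0043  0.0791 -0.0831 -3.2197] sd [0.0323 0.0339 0.0233 0.5758 0.461  0.4766] 21.4
t 21.45
q [-0.594   0.4213  0.2692  1.6159 -0.1211  1.1207  1.1767]
eef_pos [0.6186 0.1925 0.2664]
tool_rot [0.     0.0498 0.9988 0.    ]
contact_force [ 0.7198 -0.1478 -3.3179]
torque [-0.0362  0.0743  0.0218]
gripper_width 0.6248
grasp_force 69.8437
```

>>> drive_tool --commands '[{"hand":0.3,"translation":[0,0,0],"angular":[-0.02,-0.18,0]},{"hand":0.3,"translation":[0,0,0],"angular":[-0.036,-0.35,0]},{"hand":0.3,"translation":[0,0,0],"angular":[-0.052,-0.5,0]},{"hand":0.3,"translation":[0,0,0],"angular":[-0.052,-0.5,0]},{"hand":0.3,"translation":[0,0,0],"angular":[-0.052,-0.5,0]},{"hand":0.3,"translation":[0,0,0],"angular":[-0.036,-0.35,0]},{"hand":0.3,"translation":[0,0,0],"angular":[-0.02,-0.2,0]},{"hand":0.3,"translation":[0,0,0],"angular":[-0.01,-0.1,0]},{"hand":0.3,"translation":[0,0,0],"angular":[-0.006,-0.06,0]},{"hand":0.3,"translation":[0,0,0],"angular":[-0.006,-0.06,0]},{"hand":0.3,"translation":[0,0,0],"angular":[-0.006,-0.06,0]}]'

```text
t: 22.82
eef_pos: [0.6193, 0.1922, 0.2665]
tool_rot: [0.03, 0.05, 0.998, -0.001]
contact_force: [0.4, 0.0, -3.6]
gripper_width: 0.621
grasp_force: 69.9
```

```bash
python3 -c "
from h import *
avg(12)"
```

```text
avg [ 0.0177  0.0307 -0.0095 -0.1203 -0.0557 -3.3439] sd [0.0282 0.0368 0.0249 0.3922 0.352  0.4023] 23.375
```

>>> drive_tool --commands '[{"hand":0.3,"translation":[0,0,0],"angular":[0.02,0.18,0]},{"hand":0.3,"translation":[0,0,0],"angular":[0.036,0.35,0]},{"hand":0.3,"translation":[0,0,0],"angular":[0.058,0.56,0]},{"hand":0.3,"translation":[0,0,0],"angular":[0.058,0.56,0]},{"hand":0.3,"translation":[0,0,0],"angular":[0.058,0.56,0]},{"hand":0.3,"translation":[0,0,0],"angular":[0.042,0.4,0]},{"hand":0.3,"translation":[0,0,0],"angular":[0.026,0.25,0]},{"hand":0.3,"translation":[0,0,0],"angular":[0.017,0.16,0]},{"hand":0.3,"translation":[0,0,0],"angular":[0.012,0.12,0]},{"hand":0.3,"translation":[0,0,0],"angular":[0.012,0.12,0]},{"hand":0.3,"translation":[0,0,0],"angular":[0.012,0.12,0]}]'

```text
t: 24.8
eef_pos: [0.6183, 0.1928, 0.2673]
tool_rot: [-0.03, 0.05, 0.998, 0.002]
contact_force: [0.5, 0.2, -3.5]
gripper_width: 0.623
grasp_force: 70.5
```

```bash
python3 -c "
from h import *
avg(12); st()"
```

```text
avg [-1.0000e-02 -4.7500e-02 -2.7000e-03  2.9100e-02  4.4800e-02 -3.4009e+00] sd [0.0285 0.0251 0.0258 0.5505 0.5497 0.4108] 25.35
t 25.4
q [-0.5839  0.453   0.2818  1.5725 -0.1582  1.1916  1.2081]
eef_pos [0.6186 0.1924 0.2662]
tool_rot [-0.0302  0.0499  0.9983  0.0014]
contact_force [ 0.0317  0.7081 -3.2988]
torque [-0.0275 -0.0252 -0.0268]
gripper_width 0.6229
grasp_force 70.5453
```

>>> drive_tool --commands '[{"hand":0.3,"translation":[0,0,0],"angular":[-0.002,-0.02,0]},{"hand":0.3,"translation":[0,0,0],"angular":[-0.004,-0.04,0]},{"hand":0.3,"translation":[0,0,0],"angular":[-0.004,-0.04,0]}]'

```text
t: 25.78
eef_pos: [0.6182, 0.1927, 0.2665]
tool_rot: [-0.01, 0.05, 0.999, 0.001]
contact_force: [-0.1, 0.0, -3.4]
gripper_width: 0.626
grasp_force: 70.5
```

```bash
python3 -c "
from h import *
avg(14)"
```

```text
avg [ 0.0048  0.02    0.0084 -0.0896 -0.114  -3.4102] sd [0.031  0.0349 0.0202 0.5653 0.3947 0.5167] 26.425
```

>>> drive_tool --commands '[{"hand":0.3,"translation":[0,0,0],"angular":[-0.02,-0.18,0]},{"hand":0.3,"translation":[0,0,0],"angular":[-0.036,-0.35,0]},{"hand":0.3,"translation":[0,0,0],"angular":[-0.036,-0.35,0]},{"hand":0.3,"translation":[0,0,0],"angular":[-0.036,-0.35,0]},{"hand":0.3,"translation":[0,0,0],"angular":[-0.03,-0.25,0]},{"hand":0.3,"translation":[0,0,0],"angular":[-0.016,-0.15,0]},{"hand":0.3,"translation":[0,0,0],"angular":[-0.01,-0.09,0]},{"hand":0.3,"translation":[0,0,0],"angular":[-0.006,-0.06,0]},{"hand":0.3,"translation":[0,0,0],"angular":[-0.004,-0.04,0]},{"hand":0.3,"translation":[0,0,0],"angular":[-0.004,-0.04,0]}]'

```text
t: 27.72
eef_pos: [0.619, 0.1924, 0.2662]
tool_rot: [0.01, 0.05, 0.999, -0.0]
contact_force: [-0.8, -0.1, -2.9]
gripper_width: 0.624
grasp_force: 70.8
```

```bash
python3 -c "
from h import *
avg(14); st()"
```

```text
avg [-1.2500e-02 -2.7000e-02  1.7000e-03 -7.1900e-02 -5.3940e-01 -3.4621e+00] sd [0.0398 0.0257 0.0304 0.5044 0.4308 0.4091] 28.375
t 28.425
q [-0.6208  0.4134  0.2975  1.6321 -0.123   1.0972  1.1781]
eef_pos [0.6186 0.1925 0.2663]
tool_rot [ 1.000e-02  4.980e-02  9.987e-01 -5.000e-04]
contact_force [ 0.1532 -0.2403 -3.0432]
torque [-0.0393 -0.0684  0.0544]
gripper_width 0.6213
grasp_force 70.8443
```

Two hysteresis tests agree: the moment difference flips sign against a rigid load, giving B≈±0.055 N·m. So orange (case_c) has the loose ball. I take it level to the mat.

>>> drive_tool --commands '[{"hand":0.3,"translation":[-5,-20,0],"angular":[0.002,0.02,0]},{"hand":0.3,"translation":[-14,-60,0],"angular":[0.002,0.02,0]},{"hand":0.3,"translation":[-26,-112,0],"angular":[0.002,0.02,0]},{"hand":0.3,"translation":[-39,-165,0],"angular":[0.002,0.02,0]},{"hand":0.3,"translation":[-52,-220,0],"angular":[0.002,0.02,0]},{"hand":0.3,"translation":[-65,-275,0],"angular":[0.002,0.02,0]},{"hand":0.3,"translation":[-78,-330,0],"angular":[0.002,0.02,0]},{"hand":0.3,"translation":[-91,-385,0],"angular":[0.002,0.02,0]},{"hand":0.3,"translation":[-104,-440,0],"angular":[0.002,0.02,0]},{"hand":0.3,"translation":[-115,-490,0],"angular":[0.002,0.02,0]},{"hand":0.3,"translation":[-122,-518,0],"angular":[0.002,0.02,0]},{"hand":0.3,"translation":[-122,-518,0],"angular":[0.002,0.02,0]}]'

```text
t: 29.92
eef_pos: [0.4935, -0.3299, 0.2666]
tool_rot: [-0.0, 0.053, 0.999, -0.001]
contact_force: [0.5, 0.6, -3.9]
gripper_width: 0.625
grasp_force: 70.7
```

>>> drive_tool --commands '[{"hand":0.3,"translation":[0,0,-20],"angular":[0,0,0]},{"hand":0.3,"translation":[0,0,-55],"angular":[0,0,0]},{"hand":0.3,"translation":[0,0,-95],"angular":[0,0,0]},{"hand":0.3,"translation":[0,0,-130],"angular":[0,0,0]},{"hand":0.3,"translation":[0,0,-151],"angular":[0,0,0]},{"hand":0.3,"translation":[0,0,-151],"angular":[0,0,0]},{"hand":0.3,"translation":[0,0,-151],"angular":[0,0,0]},{"hand":0.3,"translation":[0,0,-151],"angular":[0,0,0]}]'

```text
t: 30.92
eef_pos: [0.4973, -0.3259, 0.1167]
tool_rot: [0.001, 0.05, 0.999, -0.0]
contact_force: [-0.7, -0.4, -2.2]
gripper_width: 0.624
grasp_force: 70.7
```

Run:
```python
from h import *
st(); m=bot.camera_model('wrist'); w=snap('wrist','w4.png'); s=snap('top','t4.png')
print(np.round(proj('wrist',[.496,-.326,.002],m)),np.round(proj('scene',[.496,-.326,.002])))
cv2.imwrite('pics/ws4.png',cv2.resize(np.hstack([w,s])[:,:,::-1],(800,300),interpolation=cv2.INTER_AREA))
lids(s,bot.camera_model('top'),'top')
```

```text
t 30.925
q [ 0.1573  0.5263  0.423   1.8857 -0.2955  0.7886  2.2104]
eef_pos [ 0.4973 -0.3259  0.1167]
tool_rot [ 1.100e-03  4.990e-02  9.988e-01 -3.000e-04]
contact_force [-0.6822 -0.3696 -2.2473]
torque [ 0.0121 -0.0231 -0.0102]
gripper_width 0.6235
grasp_force 70.659
[283. 215.] [244. 124.]
b ctr 605.6 80.2 size 120.4 53.5 yaw -0.098
a ctr 626.4 309.7 size 119.7 52.6 yaw -0.101
```

View pics/ws4.png

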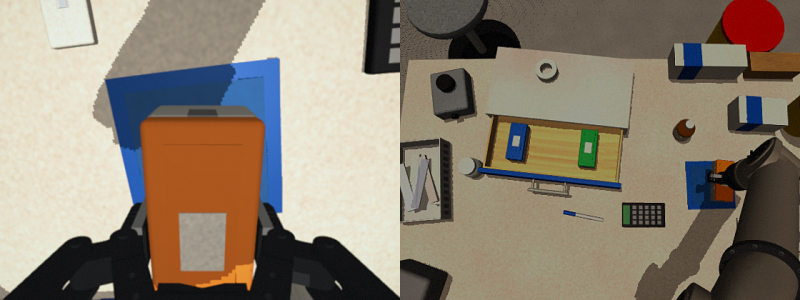

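The picture shows the orange case held level over the mat, green and blue flat in the open drawer, and the bystanders unmoved. After a short settle I hand in.

>>> drive_tool --commands '[{"hand":0.3,"translation":[0,0,0],"angular":[0,0,0]},{"hand":0.3,"translation":[0,0,0],"angular":[0,0,0]},{"hand":0.3,"translation":[0,0,0],"angular":[0,0,0]},{"hand":0.3,"translation":[0,0,0],"angular":[0,0,0]}]'

```text
t: 31.52
eef_pos: [0.4966, -0.3255, 0.1153]
tool_rot: [-0.0, 0.05, 0.999, 0.0]
contact_force: [-0.0, 0.7, -3.0]
gripper_width: 0.624
grasp_force: 70.7
```

Run:
```python
from h import *
avg(4); print(bot.hand_in())
```

```text
avg [-1.0500e-02 -1.0040e-01 -9.0000e-04  7.1400e-02  4.7760e-01 -3.4567e+00] sd [0.0262 0.0136 0.0405 0.508  0.3988 0.2824] 31.675
the job is handed in; nothing more can be done
None
```

Handed in at about 31.7 s: I judged the orange case (case_c) to be the rattling one from its shifting weight when tipped, and it is held level and still about 9 cm above the mat's middle; green tipped silent on a rougher check and is back flat in the fully open drawer, and blue was never lifted.

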